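# Open the larger seed hopper's slide gate to its index pins

### The job

The two steel seed hoppers have been washed. Pull the slide gate of the larger hopper open until its upright pull tab stands level with the two index pins on the guide rails (60 mm open), so that it can air out, and let go. Leave the smaller hopper's gate as it is.

Things in the scene. Friction and masses are not known exactly. Their poses are not given: they have to be found in the camera images.
- large_gate (a joint): opening of the larger hopper's slide gate in m: 0 shut, 0.10 at its far stop, 0.060 when the tab is level with the index pins; it may start up to 0.02 ajar. Stiff: sliding it takes about 10 N (up to 13 N when moved fast); it stays where it is left.
- large_tab (a point): point in the larger hopper's pull tab, mid-width, 17 mm below its top edge, 140 mm above the bench. The tab is an upright plain brass plate 14 mm thick (x), 40 mm wide (y), 55 mm tall, on the front end of the flat gate blade (blade top 102 mm above the bench). The gate opens level along this point's -x, away from its hopper; z is up.
- large_hopper: the larger hopper, fixed: steel funnel 156 mm wide at the rim, 245 mm high, on a stand; origin on the bench below its axis. Shut tab: at x = -170 mm, y = 0. Two guide rails beside the blade along x at y = +-43 mm, tops 107 mm high; on each an index pin at x = -230 mm, brass, 8 mm thick, 10 mm tall.
- small_tab (a point): the same point on the same kind of tab of the smaller hopper (funnel 96 mm wide at the rim, 180 mm high, alike otherwise), which is to be left alone. The hoppers may stand either way round.

How it is judged:
At the end, for the whole second after the job is handed in: The larger hopper's gate is at rest 60 mm open, within 12 mm, and the smaller hopper's gate is within 10 mm of where it was at the start (value of joint large_gate between 0.048 and 0.072 m and velocity of joint large_gate between -0.01 and 0.01 m/s and distance of small_tab from where it was at the start of the episode below 0.01 m); the robot touches nothing.
It fails at once if the smaller hopper's gate is moved by more than 10 mm (distance of small_tab from where it was at the start of the episode above 0.01 m).
It also fails if it takes over 29 s, if anything falls off the work surface, if the arm or the gripper's body presses on something with over 40 N, if the wrist force passes 120 N, or if a joint passes its speed limit or range.

### The arm

A 6-joint arm with a two-finger parallel gripper is mounted at the origin on the work surface. World frame = base frame: x ahead of the robot, y to its left, z up, the work surface at z = 0. Lengths are in m, angles in rad, forces in N, time in s.
With the tool pointing down it reaches from about 0.35 to 0.925 m from the base axis. Payload 6.4 kg.
Tool frame: the origin (TCP) lies at the very end of the fingers, on their centre line; the grasp point (between the pads) lies 19 mm behind it; z points along the fingers, y is the line along which they close (so a half turn about z gives the same grasp; the last joint's range is limited). The gripper opens to 85 mm and grips with 20 to 120 N. Pads are 22 mm wide; open, the fingers measure 114 mm over their backs; the gripper's body (76 mm by 85 mm) begins 54 mm behind the grasp point. The pads swing forward as they close: fully open they stand 13 mm farther back than shut.
Start: joints at [0.995, 0.245, 1.558, -0, 1.339, -0.174], TCP at [0.254, 0.598, 0.231] pointing down, gripper open.
Joint ranges: [-3.13, 3.13], [-1.02, 2.26], [0.13, 2.54], [-0.95, 4.09], [0.21, 2.88], [-2.74, 2.74]. Speed limits (rad/s): [2.57, 2.57, 3.14, 3.14, 3.14, 3.14].

### API

Orientations are given as a unit quaternion [w, x, y, z].
In Python, from bench import * gives the robot as it stands. The module is installed in compiled form; this text tells all that it offers.
- The arm moves only by the tool step_arm, never from a script. Its argument "rows" is a list of rows, each an object of numbers: "dx", "dy", "dz": the shift along the tool's x, y, z in mm; "wx", "wy", "wz": the turn, a rotation vector about the tool's x, y, z in degrees; "claw": the finger opening in mm, from 0 to 85.4. A call has 1 to 20 rows; each row shifts and turns the commanded pose from where the row before left it, along the tool's axes as they then stand; what a row does not reach is not made up. A row lasts 1/10 s, in which the tool goes at most 50 mm and 8.59 degrees, less where a joint would pass 70% of its speed; a pose out of reach is approached as far as the arm can. A call with a gripper value outside its range is refused whole. The fingers move at their own pace and stop on an object; "force" is the grip in N (left out, the last holds). Time passes only in rows, so rows that do not move let the fingers close. It gives the time, the measured TCP pose, the force, the opening and the grip force at its end, in the units of the state.
- read_state(): the state, without advancing time (a new reading comes with each control period).
- snapshot(name): name is "scene" or "top"; returns (picture, depth): 384x512x3 uint8, blue, green, red; 384x512 float32, m along the optical axis (not along the pixel's ray), 0 where there is no reading.
- calibration(name): a dict with "intrinsics" (3x3 intrinsics, pixels), "cam_to_world" (4x4, takes a point from camera to world coordinates). Camera axes: x right, y down, z forward; pixel columns grow to the right and rows downward; lengths in m; the calibration is good to about 2 mm. A picture is of the moment at which its call begins. calibration takes no time and is no camera call.
- close_job(): hands the job in; it is judged then, once.
Trained networks look in the newest picture that a camera, given by its name, has taken for a name from the list of things; names that differ only in an ending like _2 or _b are one class to them, and where a whole thing is asked for, a point or a joint stands for the part that bears it (a point fixed in the world has none). Each returns a list of dicts, best first, with "conf" (0 to 1); they miss things now and then, are a little off and sometimes report something else, mostly with a low value. They report only what shows in the picture. A call takes as long as a camera call.
- silhouettes(camera, thing): "mask" (384x512 bool, what is visible of it) and "centre" ([column, row] in pixels, amid what is visible of it).
- mark_of(camera, thing): "centre" ([column, row] in pixels: a listed point, or the origin of a listed thing).
The state is a dict: "time": time; "joints": joint angles; "joint_vel": joint speeds; "joint_efforts": joint torques, N m; "ee_pos": TCP position; "tool_rot": TCP orientation; "force": force on the tool from outside, world axes, zero at the start; "ft_torque": the same for the moment, N m; "gripper_width": opening from 0.0 (shut) to 1.0 (fully open); "grasp_force": force on a finger pad.
Only numpy, scipy, OpenCV 4.12 (cv2) and the standard library are available. Lean on these libraries where they do the work, as an engineer would, in place of code of your own. Each camera call takes 0.05 s, during which the arm holds its last target. There are 200 camera calls.

## Working session

There is one attempt and no reset: what is moved stays moved. The work goes in short steps, Python scripts to look and compute and a tool call to move; the robot and the scene stay as the last step left them, time stands still between calls to the robot, and variables do not carry over. Pictures are saved under pics/ and viewed, at most 10 in all, crops included, and the job is handed in when it is done.

Besides the shell and the picture viewer there is one more tool, called after ">>>" as name(argument=value, ...) on one line, values as JSON. step_arm: Moves the arm, as the interface text tells. Its arguments: {"type":"object","properties":{"rows":{"type":"array"},"force":{"type":"number"}},"required":["rows"]}

```bash
mkdir -p pics; cat > h.py <<'E'
from bench import *
import numpy as np, cv2
def pt(cam,d,u,v,r=1):
    c=calibration(cam);K=np.array(c["intrinsics"]);T=np.array(c["cam_to_world"])
    u,v=int(round(u)),int(round(v))
    p=d[max(0,v-r):v+r+1,max(0,u-r):u+r+1];z=np.median(p[p>0]) if (p>0).any() else 0
    return (T@np.r_[z*(np.linalg.inv(K)@[u,v,1]),1])[:3]
def ray_z(cam,u,v,z):
    c=calibration(cam);K=np.array(c["intrinsics"]);T=np.array(c["cam_to_world"])
    d=T[:3,:3]@np.linalg.inv(K)@[u,v,1];o=T[:3,3];return o+d*(z-o[2])/d[2]
def cloud(cam,d):
    c=calibration(cam);K=np.array(c["intrinsics"]);T=np.array(c["cam_to_world"])
    v,u=np.mgrid[:384,:512];P=np.stack([u,v,np.ones_like(u)],-1)@np.linalg.inv(K).T*d[...,None]
    return P@T[:3,:3].T+T[:3,3]
E
python3 - <<'E'
from h import *
np.set_printoptions(precision=3,suppress=True)
im=[]
for c in("scene","top"):
    p,d=snapshot(c);np.savez(f"{c}0.npz",p=p,d=d);im.append(p);print(c,calibration(c)["cam_to_world"][:3,3] if hasattr(calibration(c)["cam_to_world"],'shape') else '')
    for t,z in(("large_tab",.14),("small_tab",.14),("large_hopper",0)):
        for m in mark_of(c,t)[:2]:
            print(t,m["conf"],m["centre"],pt(c,d,*m["centre"]),ray_z(c,*m["centre"],z))
cv2.imwrite("pics/s0.png",cv2.resize(im[0],(800,600)));cv2.imwrite("pics/t0.png",cv2.resize(im[1],(800,600)))
s=read_state();print(s["time"],s["ee_pos"],s["tool_rot"])
E
```

```text
scene [0.926 0.516 0.644]
large_tab 0.63 [308.9, 195.5] [0.58  0.202 0.15 ] [0.572 0.195 0.14 ]
small_tab 0.86 [211.7, 110.3] [ 0.573 -0.111  0.155] [ 0.564 -0.13   0.14 ]
large_hopper 0.95 [303.6, 333.5] [0.736 0.364 0.109] [0.697 0.333 0.   ]
top [0.479 0.101 0.951]
large_tab 0.59 [206.5, 228.2] [0.572 0.192 0.156] [0.574 0.193 0.14 ]
small_tab 0.63 [369.4, 226.1] [ 0.569 -0.111  0.157] [ 0.571 -0.116  0.14 ]
large_hopper 0.68 [159.0, 180.8] [0.651 0.27  0.211] [0.701 0.318 0.   ]
0.4 [0.254 0.598 0.231] [-0.    0.2   0.98 -0.  ]
```

View pics/s0.png

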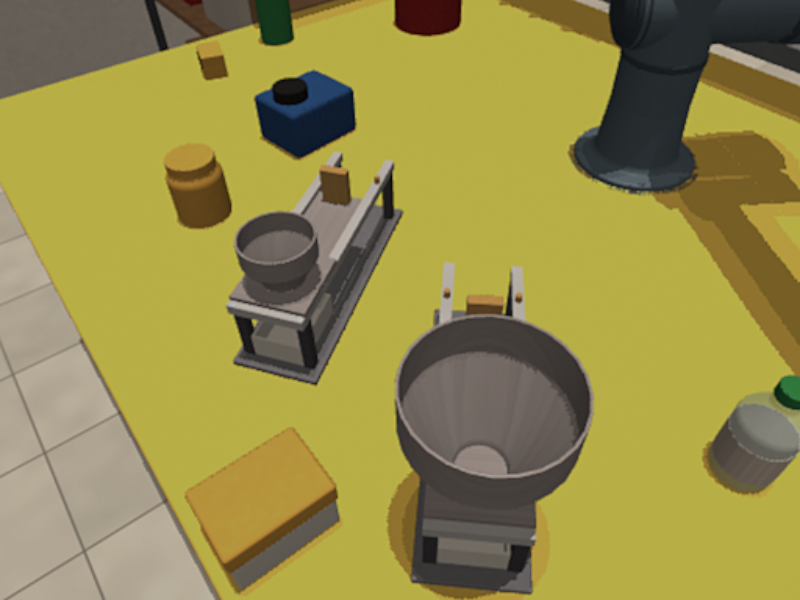

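View pics/t0.png

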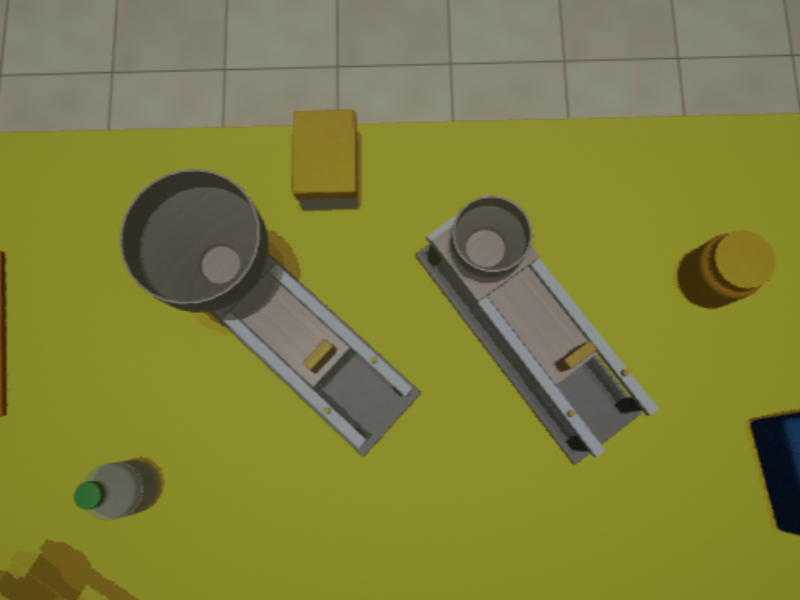

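The scene picture shows the large hopper nearest the camera, with its tab at about (485,303) and pins at (447,293) and (517,298). In the top view (800x600) the large tab is at (319,356) and its pins at (327,410) and (374,359). The small tab is at (577,355). Next I'll refine these positions by colour.

```bash
python3 - <<'E'
from h import *
np.set_printoptions(precision=4,suppress=True)
f=np.load("top0.npz");p,d=f["p"],f["d"];W=cloud("top",d)
hsv=cv2.cvtColor(p,cv2.COLOR_BGR2HSV)
for n,(u,v) in dict(pinA=(327,410),pinB=(374,359),tab=(319,356),bench=(250,430),rail=(300,395)).items():
    print(n,hsv[int(v*.64),int(u*.64)],p[int(v*.64),int(u*.64)])
m=((hsv[...,0]<=23)&(hsv[...,1]>130)&(hsv[...,2]>90)).astype(np.uint8)
m[:, :185]=0;m[:200]=0;m[280:]=0;m[:,260:]=0
n,l,st,ce=cv2.connectedComponentsWithStats(m)
for i in range(1,n):
    if st[i,4]>3: print(st[i],ce[i],pt("top",d,*ce[i],r=0),ray_z("top",*ce[i],.117),ray_z("top",*ce[i],.157))
# tab top by depth
r=np.zeros((384,512),bool);r[205:250,180:235]=1
t=r&(W[...,2]>.14)&(W[...,2]<.165)
q=W[t];print("tabtop",t.sum(),q.mean(0),cv2.minAreaRect((q[:,:2]*1000).astype(np.float32)))
E
```

```text
pinA [ 28 138 137] [ 63 132 137]
pinB [ 27 139 138] [ 63 130 138]
tab [ 26 139 138] [ 63 127 138]
bench [ 31 181 141] [ 41 141 138]
rail [ 45   5 107] [105 107 106]
[195 218  15  14  31] [203.0968 222.9677] [0.5815 0.1978 0.1566] [0.5867 0.2025 0.117 ] [0.5815 0.1976 0.157 ]
[200 222  13  13  18] [206.5    227.2222] [0.5739 0.1922 0.1565] [0.5781 0.1958 0.117 ] [0.5734 0.1912 0.157 ]
tabtop 186 [0.5742 0.1983 0.1557] ((575.1055297851562, 198.85755920410156), (14.304326057434082, 39.528076171875), 45.82346725463867)
```

```bash
python3 - <<'E'
from h import *
np.set_printoptions(precision=4,suppress=True)
f=np.load("top0.npz");p,d=f["p"],f["d"]
hsv=cv2.cvtColor(p,cv2.COLOR_BGR2HSV)
P=[]
for u,v in((209.3,262.4),(239.4,229.8)):
    v0,u0=int(v)-4,int(u)-4
    m=(hsv[v0:v0+10,u0:u0+10,1]>70)&(hsv[v0:v0+10,u0:u0+10,0]<30)
    y,x=np.nonzero(m);c=(x.mean()+u0,y.mean()+v0);P.append(ray_z("top",*c,.117)[:2]);print(m.sum(),c,P[-1],pt("top",d,*c,r=0))
A,B=P;e=(B-A);L=np.linalg.norm(e);e/=L;a=np.array([e[1],-e[0]])
if a@[-.7,-.7]<0:a=-a
T=np.array([.5747,.1985]);M=(A+B)/2
print("pin sep",L,"axis",a,np.degrees(np.arctan2(*a[::-1])),"to go",(M-T)@a,"lateral",(M-T)@e,"hopper axis",M-.23*a)
s=read_state();from scipy.spatial.transform import Rotation as R
w=s["tool_rot"];r=R.from_quat([w[1],w[2],w[3],w[0]]);print(r.as_matrix(),s["joints"])
E
```

```text
15 (np.float64(208.26666666666668), np.float64(262.53333333333336)) [0.5096 0.1923] [0.5087 0.1926 0.1192]
17 (np.float64(239.64705882352942), np.float64(228.88235294117646)) [0.5735 0.1308] [0.5733 0.1301 0.1168]
pin sep 0.08870373245758781 axis [-0.6938 -0.7202] -133.92839138596096 to go 0.049584592043457915 lateral 0.0017629545736983852 hopper axis [0.7011 0.3272]
[[-0.9203  0.3911 -0.0001]
 [ 0.3911  0.9203 -0.0002]
 [ 0.     -0.0002 -1.    ]] [ 0.9949  0.2452  1.558  -0.      1.3387 -0.1741]
```

>>> step_arm(rows=[{"dx":-14,"dy":-7.5,"dz":-15,"claw":85},{"dx":-28.2,"dy":-15.1,"dz":-15},{"dx":-28.2,"dy":-15.1,"dz":-10},{"dx":-28.2,"dy":-15.1},{"dx":-28.2,"dy":-15.1},{"dx":-28.2,"dy":-15.1},{"dx":-28.2,"dy":-15.1},{"dx":-28.2,"dy":-15.1},{"dx":-28.2,"dy":-15.1},{"dx":-28.2,"dy":-15.1},{"dx":-28.2,"dy":-15.1},{"dx":-28.2,"dy":-15.1},{"dx":-28.2,"dy":-15.1},{"dx":-28.2,"dy":-15.1},{"dx":-28.2,"dy":-15.1},{"dx":-28.2,"dy":-15.1},{"dx":-14.2,"dy":-7.5,"wz":5},{"wz":8},{"wz":7.9},{}])

```text
$.rows[0]: bad value
```

>>> step_arm(rows=[{"dx":-14,"dy":-7.5,"dz":-15,"wx":0,"wy":0,"wz":0,"claw":85}])

```text
time: 0.5
ee_pos: [0.2629, 0.585, 0.2441]
tool_rot: [-0.001, 0.199, 0.98, -0.002]
force: [0.4, -0.3, -1.0]
gripper_width: 0.994
grasp_force: 0.0
```

All keys are needed in every row.

>>> step_arm(rows=[{"dx":-28.2,"dy":-15.1,"dz":-15,"wx":0,"wy":0,"wz":0,"claw":85},{"dx":-28.2,"dy":-15.1,"dz":-10,"wx":0,"wy":0,"wz":0,"claw":85},{"dx":-28.2,"dy":-15.1,"dz":0,"wx":0,"wy":0,"wz":0,"claw":85},{"dx":-28.2,"dy":-15.1,"dz":0,"wx":0,"wy":0,"wz":0,"claw":85},{"dx":-28.2,"dy":-15.1,"dz":0,"wx":0,"wy":0,"wz":0,"claw":85},{"dx":-28.2,"dy":-15.1,"dz":0,"wx":0,"wy":0,"wz":0,"claw":85},{"dx":-28.2,"dy":-15.1,"dz":0,"wx":0,"wy":0,"wz":0,"claw":85},{"dx":-28.2,"dy":-15.1,"dz":0,"wx":0,"wy":0,"wz":0,"claw":85},{"dx":-28.2,"dy":-15.1,"dz":0,"wx":0,"wy":0,"wz":0,"claw":85},{"dx":-28.2,"dy":-15.1,"dz":0,"wx":0,"wy":0,"wz":0,"claw":85},{"dx":-28.2,"dy":-15.1,"dz":0,"wx":0,"wy":0,"wz":0,"claw":85},{"dx":-28.2,"dy":-15.1,"dz":0,"wx":0,"wy":0,"wz":0,"claw":85},{"dx":-28.2,"dy":-15.1,"dz":0,"wx":0,"wy":0,"wz":0,"claw":85},{"dx":-28.2,"dy":-15.1,"dz":0,"wx":0,"wy":0,"wz":0,"claw":85},{"dx":-28.2,"dy":-15.1,"dz":0,"wx":0,"wy":0,"wz":0,"claw":85},{"dx":-14.2,"dy":-7.5,"dz":0,"wx":0,"wy":0,"wz":5,"claw":85},{"dx":0,"dy":0,"dz":0,"wx":0,"wy":0,"wz":8,"claw":85},{"dx":0,"dy":0,"dz":0,"wx":0,"wy":0,"wz":7.9,"claw":85},{"dx":0,"dy":0,"dz":0,"wx":0,"wy":0,"wz":0,"claw":85}])

```text
time: 2.4
ee_pos: [0.5754, 0.1984, 0.2725]
tool_rot: [0.001, 0.374, 0.927, 0.0]
force: [0.3, -0.1, 0.4]
gripper_width: 0.997
grasp_force: 0.0
```

```bash
python3 - <<'E'
from h import *
np.set_printoptions(precision=4,suppress=True)
from scipy.spatial.transform import Rotation as R
s=read_state();w=s["tool_rot"];M=R.from_quat([w[1],w[2],w[3],w[0]]).as_matrix()
print(s["time"],s["ee_pos"],s["force"],M,np.degrees(np.arctan2(M[1,1],M[0,1])))
print("tool shift mm",1000*M.T@(np.array([.5747,.1985,.122])-s["ee_pos"]))
p,d=snapshot("scene");cv2.imwrite("pics/s1.png",cv2.resize(p[90:330,180:500],(800,600)))
E
```

```text
2.4 [0.5754 0.1984 0.2725] [ 0.2846 -0.1461  0.386 ] [[-0.7198  0.6942  0.0013]
 [ 0.6942  0.7198 -0.0001]
 [-0.001   0.0009 -1.    ]] 46.0370766365701
tool shift mm [  0.691   -0.5558 150.5476]
```

View pics/s1.png

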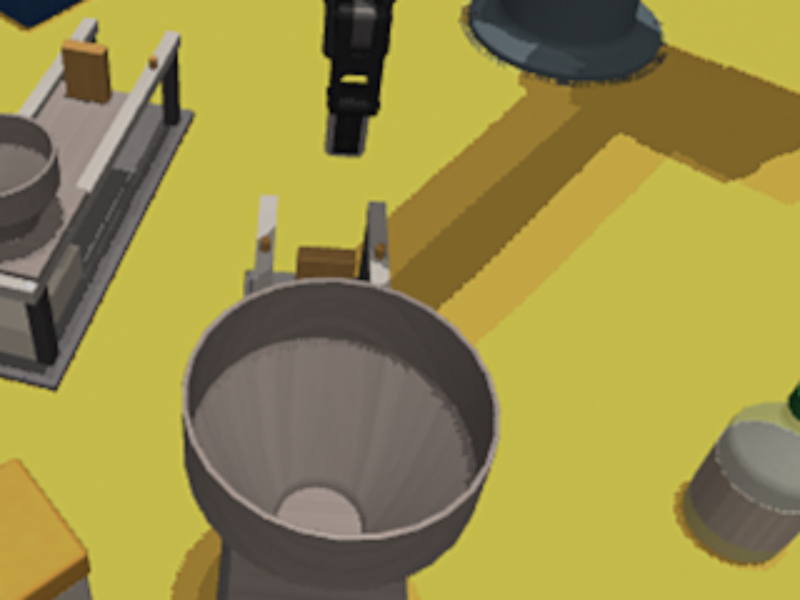

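The crop shows the gripper at about (345,130), hanging above the large tab at (328,262), with nothing in the way. I'll go down and close.

>>> step_arm(rows=[{"dx":0.7,"dy":-0.5,"dz":20,"wx":0,"wy":0,"wz":0,"claw":85},{"dx":0,"dy":0,"dz":25,"wx":0,"wy":0,"wz":0,"claw":85},{"dx":0,"dy":0,"dz":25,"wx":0,"wy":0,"wz":0,"claw":85},{"dx":0,"dy":0,"dz":25,"wx":0,"wy":0,"wz":0,"claw":85},{"dx":0,"dy":0,"dz":20,"wx":0,"wy":0,"wz":0,"claw":85},{"dx":0,"dy":0,"dz":15,"wx":0,"wy":0,"wz":0,"claw":85},{"dx":0,"dy":0,"dz":12,"wx":0,"wy":0,"wz":0,"claw":85},{"dx":0,"dy":0,"dz":8,"wx":0,"wy":0,"wz":0,"claw":85},{"dx":0,"dy":0,"dz":0,"wx":0,"wy":0,"wz":0,"claw":85}], force=40)

```text
time: 3.35
ee_pos: [0.5738, 0.1995, 0.1205]
tool_rot: [-0.001, 0.374, 0.928, -0.0]
force: [0.2, 0.2, 0.8]
gripper_width: 0.996
grasp_force: 0.0
```

>>> step_arm(rows=[{"dx":0,"dy":0,"dz":0,"wx":0,"wy":0,"wz":0,"claw":40},{"dx":0,"dy":0,"dz":0,"wx":0,"wy":0,"wz":0,"claw":25},{"dx":0,"dy":0,"dz":0,"wx":0,"wy":0,"wz":0,"claw":15},{"dx":0,"dy":0,"dz":0,"wx":0,"wy":0,"wz":0,"claw":8},{"dx":0,"dy":0,"dz":0,"wx":0,"wy":0,"wz":0,"claw":5},{"dx":0,"dy":0,"dz":0,"wx":0,"wy":0,"wz":0,"claw":5},{"dx":0,"dy":0,"dz":0,"wx":0,"wy":0,"wz":0,"claw":5},{"dx":0,"dy":0,"dz":0,"wx":0,"wy":0,"wz":0,"claw":5}], force=40)

```text
time: 4.15
ee_pos: [0.5743, 0.1997, 0.1217]
tool_rot: [0.0, 0.374, 0.928, 0.0]
force: [-1.1, 0.0, 2.8]
gripper_width: 0.164
grasp_force: 40.0
```

The opening reads 14 mm at 40 N, so the tab is held. The pins are 50 mm away along tool -y.

>>> step_arm(rows=[{"dx":0,"dy":-2,"dz":0,"wx":0,"wy":0,"wz":0,"claw":5},{"dx":0,"dy":-4,"dz":0,"wx":0,"wy":0,"wz":0,"claw":5},{"dx":0,"dy":-5,"dz":0,"wx":0,"wy":0,"wz":0,"claw":5},{"dx":0,"dy":-5,"dz":0,"wx":0,"wy":0,"wz":0,"claw":5},{"dx":0,"dy":-5,"dz":0,"wx":0,"wy":0,"wz":0,"claw":5},{"dx":0,"dy":-5,"dz":0,"wx":0,"wy":0,"wz":0,"claw":5},{"dx":0,"dy":-5,"dz":0,"wx":0,"wy":0,"wz":0,"claw":5},{"dx":0,"dy":-5,"dz":0,"wx":0,"wy":0,"wz":0,"claw":5},{"dx":0,"dy":-5,"dz":0,"wx":0,"wy":0,"wz":0,"claw":5},{"dx":0,"dy":-5,"dz":0,"wx":0,"wy":0,"wz":0,"claw":5},{"dx":0,"dy":-4,"dz":0,"wx":0,"wy":0,"wz":0,"claw":5},{"dx":0,"dy":0,"dz":0,"wx":0,"wy":0,"wz":0,"claw":5},{"dx":0,"dy":0,"dz":0,"wx":0,"wy":0,"wz":0,"claw":5}], force=40)

```text
time: 5.45
ee_pos: [0.5408, 0.1643, 0.1217]
tool_rot: [0.001, 0.374, 0.927, 0.002]
force: [5.2, 4.6, -1.3]
gripper_width: 0.162
grasp_force: 39.7
```

```bash
python3 - <<'E'
from h import *
s=read_state();a=np.array([-.6938,-.7202]);M=np.array([.54155,.16155])
print(s["time"],s["ee_pos"],s["force"],"to go mm",1000*(M-np.array(s["ee_pos"])[:2])@a)
p,d=snapshot("scene");cv2.imwrite("pics/s2.png",cv2.resize(p[90:330,180:500],(800,600)))
E
```

```text
5.45 [0.54075339 0.16433817 0.12171985] [ 5.24554273  4.57170778 -1.31481789] to go mm 1.455349593950173
```

View pics/s2.png

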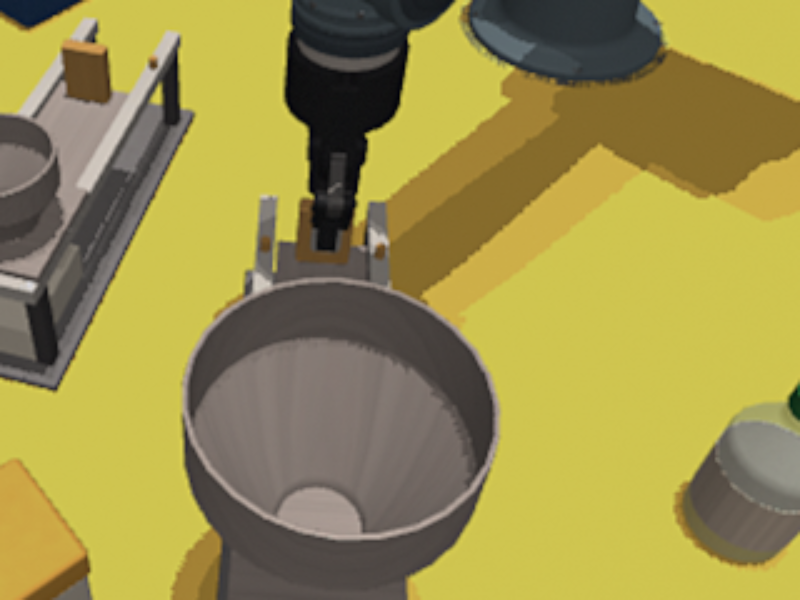

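The tab, at about (325,235), now stands in line with the pins at (265,243) and (380,250). I'll release it and rise.

>>> step_arm(rows=[{"dx":0,"dy":0,"dz":0,"wx":0,"wy":0,"wz":0,"claw":25},{"dx":0,"dy":0,"dz":0,"wx":0,"wy":0,"wz":0,"claw":50},{"dx":0,"dy":0,"dz":0,"wx":0,"wy":0,"wz":0,"claw":60},{"dx":0,"dy":0,"dz":0,"wx":0,"wy":0,"wz":0,"claw":60},{"dx":0,"dy":0,"dz":-8,"wx":0,"wy":0,"wz":0,"claw":60},{"dx":0,"dy":0,"dz":-15,"wx":0,"wy":0,"wz":0,"claw":60},{"dx":0,"dy":0,"dz":-25,"wx":0,"wy":0,"wz":0,"claw":60},{"dx":0,"dy":0,"dz":-30,"wx":0,"wy":0,"wz":0,"claw":60},{"dx":0,"dy":0,"dz":-30,"wx":0,"wy":0,"wz":0,"claw":60},{"dx":0,"dy":0,"dz":-30,"wx":0,"wy":0,"wz":0,"claw":60},{"dx":0,"dy":-30,"dz":-15,"wx":0,"wy":0,"wz":0,"claw":60},{"dx":0,"dy":-40,"dz":0,"wx":0,"wy":0,"wz":0,"claw":60},{"dx":0,"dy":-40,"dz":0,"wx":0,"wy":0,"wz":0,"claw":60},{"dx":0,"dy":-30,"dz":0,"wx":0,"wy":0,"wz":0,"claw":60},{"dx":0,"dy":0,"dz":0,"wx":0,"wy":0,"wz":0,"claw":60}])

```text
time: 7.0
ee_pos: [0.4411, 0.0613, 0.2758]
tool_rot: [0.001, 0.375, 0.927, 0.0]
force: [0.2, 0.9, 0.7]
gripper_width: 0.7
grasp_force: 0.0
```

```bash
python3 - <<'E'
from h import *
s=read_state();a=np.array([-.6938,-.7202]);M=np.array([.54155,.16155])
print(s["time"],s["ee_pos"],s["force"])
p,d=snapshot("top");W=cloud("top",d)
q=W[(W[...,2]>.145)&(W[...,2]<.165)&(np.hypot(W[...,0]-M[0],W[...,1]-M[1])<.06)]
if len(q)>5: c=cv2.minAreaRect((q[:,:2]*1000).astype(np.float32));print(len(q),c,"open mm",60-(M*1000-np.array(c[0]))@a)
cv2.imwrite("pics/t3.png",cv2.resize(p,(800,600)))
E
```

```text
7.0 [0.44109346 0.06131398 0.27579508] [0.18016858 0.85838639 0.667734  ]
176 ((541.2932739257812, 163.8739776611328), (14.306066513061523, 39.28340148925781), 46.622867584228516) open mm 58.504387838745096
```

View pics/t3.png

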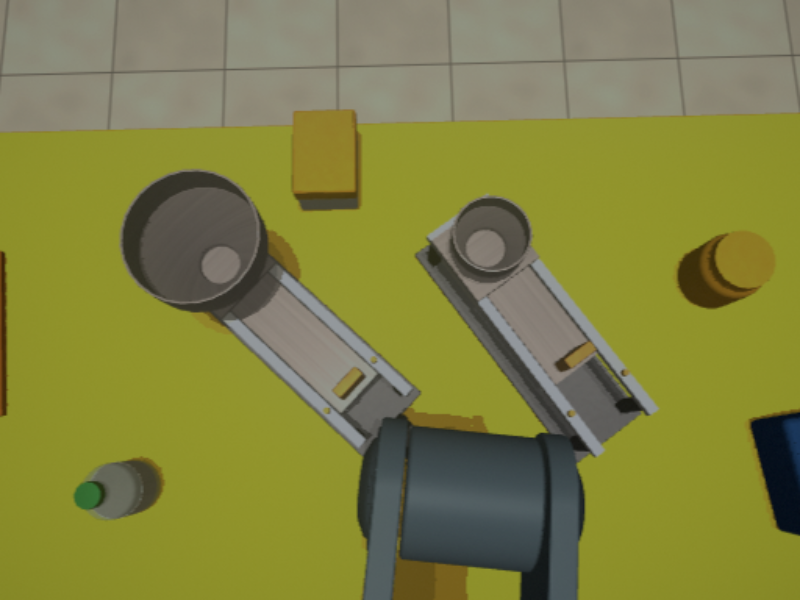

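The large tab at (348,383) lies on the line between its pins at (327,410) and (374,359), and measures about 58.5 mm open. The small tab is still at (577,355) and the arm is clear.

```bash
python3 -c "
from bench import *
print(close_job())"
```

```text
the job is handed in; nothing more can be done
None
```

The larger hopper's gate is open about 58.5 mm by camera measurement (target 60 ± 12 mm) and released, the smaller hopper's gate has not visibly moved, and I handed the job in at about 7 s of the 29 s; no verdict came back.

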